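# Seat a glass blank in the engraving jig and snap the toggle clamp shut

### The job

Get the blue glass blank ready for engraving: push it along between the rails of the jig until it is fully home against the end stop, then push the red clamp handle over and down until it snaps past its dead point and stays locked with the rubber foot holding the blank. It is all pushing with the fingertips: do not pick anything up, and leave the glass swan, the engraver in its stand and the white bottle as they are. Finish with the hand clear of everything.

Things in the scene. Friction and masses are not known exactly. Their poses are not given: they have to be found in the camera images.
- jig: Engraving jig fixed to the counter, turned up to 0.35 rad: aluminium plate 150 (x) x 260 (y) x 12 mm thick. Origin: centre of its underside; x away from the robot, y to its left, z up. At y = -72 mm two grey rails (10 mm wide, 10 high above the plate, x = -20 to 50, 1.5 mm clear of the blank each side) lead to the end stop. A steel toggle clamp stands in the plane x = 24 mm, left of the rails.
- stop_face (a point): Middle of the foot of the end stop's near face, on the plate: x = 50, y = -72, z = 12 mm in the jig. The stop is a grey bar 12 mm thick, 74 long, 14 high above the plate, across the end of the rails.
- blank_center (a point): Blue clear glass block, 80 (jig x) x 50 (jig y) x 30 mm high, 0.3 kg, loose; the point is its centre. It lies on the plate between the rails (underside 12, top 42 mm above the counter), 20 to 42 mm short of the stop, and slides along +x of the jig. Home: far face against the stop, centre at x = 10, y = -72 mm in the jig. Its near face stays 10 mm or more on the robot's side of the rails' ends.
- clamp_pivot (a point): Pin of the clamping bar: x = 24, y = 0, z = 36 mm in the jig. The clamp's base covers y = -14 to 54. Open, the steel bar leans up from here towards the blank (y 5 to -65 mm, up to 120 mm above the counter); it comes down by itself as the handle is pushed. Let go below some 60 deg, the handle may drop till the foot rests on the blank (28 deg); from there it resists by up to 5 N at the grip.
- grip_end (a point): On the axis of the red grip (17 mm thick, 88 long, ends 13 mm beyond). Axes turn with the handle: y to its free end, z the side to push. It starts 76 to 97 deg above level, stays there, and swings towards jig +y and down in the plane x = 24 mm. Point in jig (y, z mm) by angle: 100 deg (-6,159); 86 (19,166); 75 (38,167); 60 (62,161); 45 (81,147); 30 (96,126); 15 (107,100); 8, dead point (111,87); -3, locked (115,65).
- clamp_handle (a joint): Angle of the clamp handle against the clamping bar, rad: -0.25 to 0.25 at the start with the clamp open, grows as the handle is pushed shut, about 2.22 at the dead point, 2.38 locked on its stop, where it stays by itself. Short of the dead point it springs back when let go.
- clamp_foot: Black rubber foot, 17 mm across, on a spring plunger in the clamping bar; the origin is the centre of its underside. When the clamp is locked it stands on the blank at x = 24, y = -62 mm in the jig and presses with about 20 N.
- swan_center (a point): Amber glass swan on a clear disc, 48 mm across, 78 mm high, loose bystander; the point is half-way up.
- engraver_center (a point): Engraving handpiece lying in a black stand, 130 x 45 x 45 mm high, loose bystander; the point is at its middle, 22 mm up.
- oil_center (a point): White bottle with a red cap, 38 mm across, 75 mm high, loose bystander; the point is half-way up.
Things that resemble listed ones, but are neither listed nor needed, are in the scene too. Of the things that look like the part that bears blank_center, the smallest one is meant.

How it is judged:
On the way, in this order (a step that is already met when the one before it is completed fails the run):
1. the blank is home against the end stop (gap under 2.5 mm) (x of blank_center in the frame of jig above 0.0075 m and y of blank_center in the frame of jig between -0.0755 and -0.0685 m and height (world z) of blank_center below 0.03 m), for 0.2 s.
2. the handle is snapped into lock with the blank home (value of joint clamp_handle above 2.33 rad and x of blank_center in the frame of jig above 0.0075 m), for 0.2 s.
At the end, for the whole second after the job is handed in: The clamp handle is locked past its dead point (joint over 2.33), the foot presses the blank with more than 10 N, and the blank lies flat in its channel within 2.5 mm of the end stop, at rest (all of step 2 and y of blank_center in the frame of jig between -0.0755 and -0.0685 m and height (world z) of blank_center below 0.03 m and contact force between clamp_foot and blank above 10 N and linear speed of blank below 0.01 m/s); the robot touches nothing.
It fails at once if the blank is lifted (6 mm or more) or tipped (height (world z) of blank_center above 0.033 m or angle between blank_center's own z axis and vertical above 0.15 rad).
It fails at once if the glass swan is moved more than 15 mm or tipped over (distance of swan_center from where it was at the start of the episode above 0.015 m or angle between swan_center's own z axis and vertical above 0.3 rad).
It fails at once if the engraver in its stand is moved more than 15 mm or tipped over (distance of engraver_center from where it was at the start of the episode above 0.015 m or angle between engraver_center's own z axis and vertical above 0.3 rad).
It fails at once if the white bottle is moved more than 15 mm or tipped over (distance of oil_center from where it was at the start of the episode above 0.015 m or angle between oil_center's own z axis and vertical above 0.3 rad).
It also fails if it takes over 48 s, if anything falls off the work surface, if the arm or the gripper's body presses on something with over 40 N, if the wrist force passes 120 N, or if a joint passes its speed limit or range.

### The arm

A 6-joint arm with a two-finger parallel gripper is mounted at the origin on the work surface. World frame = base frame: x ahead of the robot, y to its left, z up, the work surface at z = 0. Lengths are in m, angles in rad, forces in N, time in s.
With the tool pointing down it reaches from about 0.375 to 0.9 m from the base axis. Payload 3.1 kg.
Tool frame: the origin (TCP) lies between the finger pads; the fingertips stand 8 mm ahead of it and the grasp point (between the pads) lies 11 mm behind it; z points along the fingers, y is the line along which they close (so a half turn about z gives the same grasp; the last joint's range is limited). The gripper opens to 85 mm and grips with 20 to 120 N. Pads are 22 mm wide; open, the fingers measure 114 mm over their backs; the gripper's body (76 mm by 85 mm) begins 54 mm behind the grasp point. The pads swing forward as they close: fully open they stand 13 mm farther back than shut.
Start: joints at [1.093, 0.527, 1.433, -0, 1.181, -0.178], TCP at [0.185, 0.597, 0.239] pointing down, gripper open.
Joint ranges: [-3.08, 3.08], [-0.75, 2.2], [0.22, 2.44], [-1.43, 4.57], [0, 2.65], [-2.85, 2.85]. Speed limits (rad/s): [2.79, 2.79, 3.14, 3.14, 3.14, 3.14].

### API

Orientations are given as a unit quaternion [x, y, z, w].
In Python, from station import readout, cams, sign_off gives the robot as it stands.
- The arm moves only by the tool send_rows, never from a script. Its argument "commands" is text: rows parted by semicolons, each of 5 numbers parted by spaces: the finger opening in mm, from 0 to 85.4, then the shift along the tool's x, y, z each as a share of 0.02 m, from -1 to 1, then the turn about the tool's z as a share of 4 degrees, from -1 to 1. In form: grip dx dy dz spin; .... A call has 1 to 20 rows; each row shifts and turns the commanded pose from where the row before left it, along the tool's axes as they then stand; what a row does not reach is not made up. A row lasts 1/12 s, in which the tool goes at most 41.7 mm and 7.16 degrees, less where a joint would pass 70% of its speed; a pose out of reach is approached as far as the arm can. A call with a number of a shift or a turn outside -1 to 1 is refused whole. A call with a gripper value outside its range is refused whole. The fingers move at their own pace and stop on an object; "grip_force" is the grip in N (left out, the last holds). Time passes only in rows, so rows that do not move let the fingers close. It gives the time, the measured TCP pose, the force, the opening and the grip force at its end, in the units of the state.
- readout.sense(): the state, without advancing time (a new reading comes with each control period).
- cams.snapshot(name): name is "scene" or "top" or "wrist"; returns a dict with "pixels" (400x640x3 uint8, red, green, blue), "intrinsics" (3x3 intrinsics, pixels), "eye" and "rotation" of the camera in the world. Camera axes: x right, y down, z forward; pixel columns grow to the right and rows downward; lengths in m; the calibration is good to about 2 mm. The wrist camera is an equidistant fisheye: a pixel r from the principal point sees the ray r / f radians off the axis. A picture is of the moment at which its call begins. There is no depth.
- sign_off(): hands the job in; it is judged then, once.
The state is a dict: "t": time; "q": joint angles; "qd": joint speeds; "tau": joint torques, N m; "tcp_pos": TCP position; "tool_rot": TCP orientation; "force": force on the tool from outside, world axes, zero at the start; "ft_torque": the same for the moment, N m; "finger_gap": opening from 0.0 (shut) to 1.0 (fully open); "gripper_force": force on a finger pad.
Only numpy, scipy, OpenCV 4.12 (cv2) and the standard library are available. Lean on these libraries where they do the work, as an engineer would, in place of code of your own. Each camera call takes 0.05 s, during which the arm holds its last target. There are 200 camera calls.

## Working session

There is one attempt and no reset: what is moved stays moved. The work goes in short steps, Python scripts to look and compute and a tool call to move; the robot and the scene stay as the last step left them, time stands still between calls to the robot, and variables do not carry over. Pictures are saved under pics/ and viewed, at most 10 in all, crops included, and the job is handed in when it is done.

Besides the shell and the picture viewer there is one more tool, called as a command line: name --argument value ..., lists and objects as JSON in quotes. send_rows: Moves the arm, as the interface text tells. Its arguments: {"type":"object","properties":{"commands":{"type":"string"},"grip_force":{"type":"number"}},"required":["commands"]}

```bash
mkdir -p pics; ls
python3 - <<'E'
from station import readout, cams
import cv2,pickle
s=readout.sense(); print({k:s[k] for k in('t','q','tcp_pos','tool_rot','force','finger_gap')})
for n in('scene','top'):
    d=cams.snapshot(n); pickle.dump(d,open(f'pics/{n}0.pkl','wb')); cv2.imwrite(f'pics/{n}0.png',d['pixels'][:,:,::-1]); print(n,d['intrinsics'],d['eye'],d['rotation'])
E
```

```text
pics
{'t': 0.0, 'q': array([ 1.09250853e+00,  5.28450376e-01,  1.43391877e+00,  1.62259487e-06,
        1.18139140e+00, -1.78488510e-01]), 'tcp_pos': array([0.18421523, 0.59649752, 0.23833806]), 'tool_rot': array([ 1.49339117e-01,  9.88785443e-01, -1.02578225e-03, -3.50302138e-04]), 'force': array([-0.00457234, -0.39459414,  0.45919019]), 'finger_gap': 0.9984304631767328}
scene [[473.32445206   0.         318.71564543]
 [  0.         473.32445206 187.26077347]
 [  0.           0.           1.        ]] [ 1.10309167 -0.50316191  1.02146697] [ 0.86071532  0.3915659  -0.13078979 -0.29789145]
top [[507.45011472   0.         313.39821029]
 [  0.         507.45011472 208.94693827]
 [  0.           0.           1.        ]] [ 0.48915527 -0.0524153   1.25189562] [-0.69807037  0.71518743 -0.01186633  0.0326173 ]
```

View pics/scene0.png

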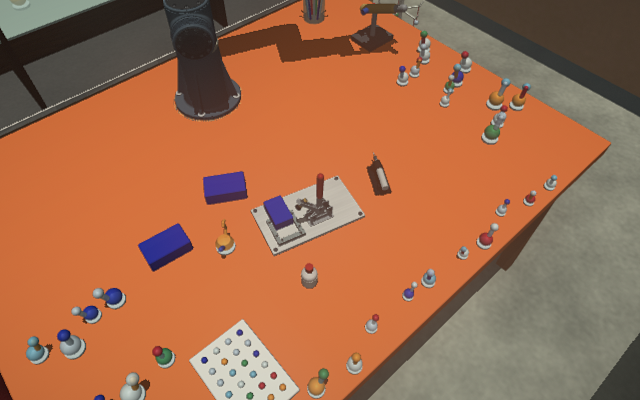

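View pics/top0.png

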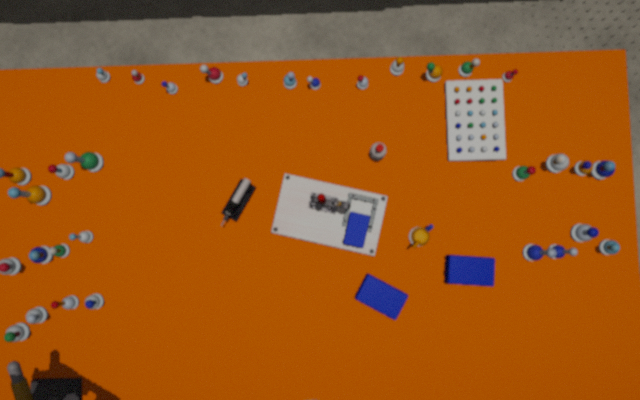

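The scene view shows the jig plate at about (308,213), with the red grip at (320,190) and a blue block in its channel at (279,211). The swan is at (225,242), the bottle at (309,275) and the engraver at (378,177). In the top view, up is +x and right is −y.

Things that could be taken for the blank in the top view are blue blocks at (357,230), (381,296) and (470,270). I choose (357,230) because it is the smallest and sits in the jig channel. Red items are the grip at (321,200) and the bottle cap at (378,150), and I choose the grip on the jig.

```bash
cat > h.py <<'E'
import numpy as np,cv2,pickle
from scipy.spatial.transform import Rotation as R
def ray(d,uv):
    uv=np.atleast_2d(uv).astype(float);K=d['intrinsics']
    c=np.c_[(uv[:,0]-K[0,2])/K[0,0],(uv[:,1]-K[1,2])/K[1,1],np.ones(len(uv))]
    return R.from_quat(d['rotation']).apply(c)
def onz(d,uv,z):
    r=ray(d,uv); return d['eye']+r*((z-d['eye'][2])/r[:,2])[:,None]
def proj(d,P):
    c=R.from_quat(d['rotation']).inv().apply(np.atleast_2d(P)-d['eye']);K=d['intrinsics']
    return np.c_[c[:,0]/c[:,2]*K[0,0]+K[0,2],c[:,1]/c[:,2]*K[1,1]+K[1,2]]
def tri(d1,u1,d2,u2):
    A=np.zeros((3,3));b=np.zeros(3)
    for d,u in((d1,u1),(d2,u2)):
        r=ray(d,u)[0];r/=np.linalg.norm(r);M=np.eye(3)-np.outer(r,r);A+=M;b+=M@d['eye']
    return np.linalg.solve(A,b)
E
python3 - <<'E'
from h import *
for n,box in(('top',(262,165,400,265)),('scene',(240,165,375,260))):
    d=pickle.load(open(f'pics/{n}0.pkl','rb'));im=d['pixels'];hsv=cv2.cvtColor(im,cv2.COLOR_RGB2HSV)
    x0,y0,x1,y1=box;m=np.zeros(im.shape[:2],np.uint8);m[y0:y1,x0:x1]=1
    w=((hsv[...,1]<70)&(hsv[...,2]>90)&(m>0)).astype(np.uint8)
    cs=max(cv2.findContours(w,0,1)[0],key=cv2.contourArea)
    r=cv2.minAreaRect(cv2.convexHull(cs)); 
    q=cv2.approxPolyDP(cv2.convexHull(cs),6,True)[:,0]
    print(n,q.tolist()); P=onz(d,q,.012);print(P.round(4).tolist(),np.linalg.norm(np.diff(P,axis=0,append=P[:1]),axis=1))
    (c,sz,a)=cv2.minAreaRect((onz(d,cv2.convexHull(cs)[:,0],.012)[:,:2]*1000).astype(np.float32));print('rect mm',c,sz,a)
    for nm,mm in(('blue',(hsv[...,0]>105)&(hsv[...,0]<135)&(hsv[...,1]>120)),('red',((hsv[...,0]<6)|(hsv[...,0]>172))&(hsv[...,1]>150))):
        mm=(mm&(m>0)).astype(np.uint8)
        for k in cv2.findContours(mm,0,1)[0]:
            if cv2.contourArea(k)>15: print(nm,cv2.contourArea(k),cv2.approxPolyDP(cv2.convexHull(k),3,True)[:,0].tolist(),cv2.minAreaRect(k))
    cv2.imwrite(f'pics/{n}c.png',cv2.resize(im[y0:y1,x0:x1,::-1],None,fx=5.6,fy=5.6,interpolation=cv2.INTER_CUBIC))
E
```

```text
top [[284, 175], [386, 196], [374, 254], [272, 232]]
[[0.6533, 0.0536, 0.012], [0.5949, -0.195, 0.012], [0.4545, -0.1615, 0.012], [0.5137, 0.0858, 0.012]] [0.25536284 0.14439858 0.25424011 0.14325706]
rect mm (554.3460083007812, -54.43006896972656) (258.52618408203125, 149.48989868164062) 75.87557220458984
blue 578.0 [[351, 213], [369, 217], [361, 246], [344, 243]] ((356.1352844238281, 229.6411590576172), (20.066070556640625, 31.997243881225586), 12.528807640075684)
red 33.0 [[319, 195], [324, 201], [319, 201]] ((321.0, 198.5), (7.0, 6.0), 90.0)
scene [[338, 176], [364, 215], [273, 254], [251, 210]]
[[0.5212, 0.0885, 0.012], [0.6613, 0.051, 0.012], [0.5982, -0.1977, 0.012], [0.4571, -0.1605, 0.012]] [0.14503165 0.25655933 0.14590747 0.25714917]
rect mm (560.139404296875, -54.869537353515625) (259.6193542480469, 151.9096221923828) 75.8696060180664
blue 440.0 [[280, 196], [292, 217], [275, 224], [264, 202]] ((277.7547607421875, 209.63377380371094), (27.37438201904297, 19.074275970458984), 61.3895378112793)
blue 64.0 [[240, 172], [244, 190], [240, 190]] ((242.5, 181.0), (18.0, 5.0), 90.0)
red 22.0 [[322, 174], [319, 179], [318, 174]] ((320.0, 176.5), (5.0, 6.0), 90.0)
```

View pics/topc.png

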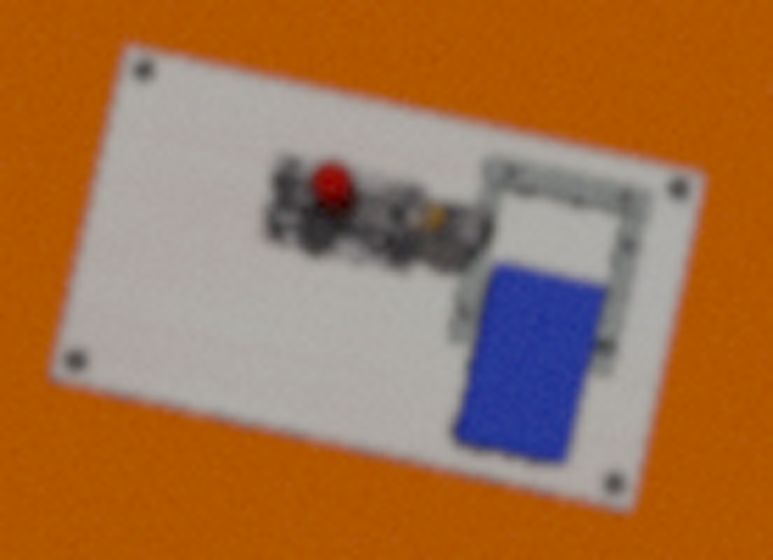

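View pics/scenec.png

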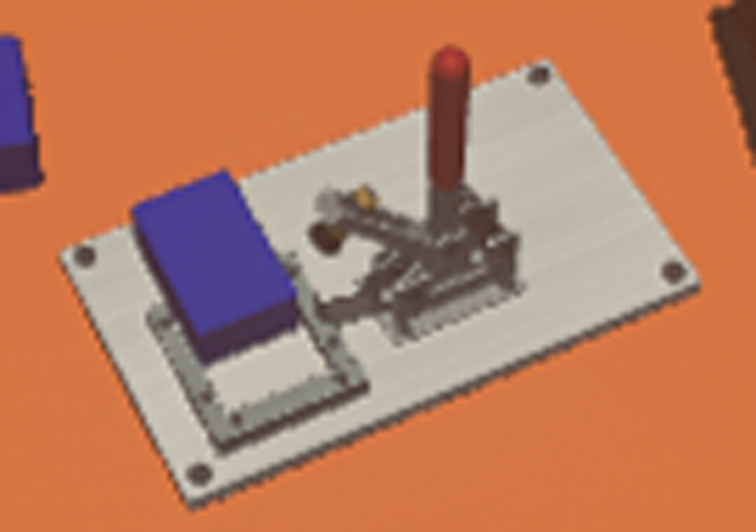

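The close crops confirm the choice. The blank lies between the rails about 27 mm short of the stop, the grip stands nearly upright, and the bar is open over the blank. Next I'll refine the jig pose from the four bolts in both views, and get the blank, grip and neighbours in jig coordinates.

```bash
cat > m.py <<'E'
from h import *
D={n:pickle.load(open(f'pics/{n}0.pkl','rb')) for n in('top','scene')}
hint={'top':[(287,177),(383,198),(275,229),(372,251)],'scene':[(255,211),(336,178),(360,213),(275,250)]}
out={}
for n in D:
    g=cv2.cvtColor(D[n]['pixels'],cv2.COLOR_RGB2GRAY).astype(float);L=[]
    for u,v in hint[n]:
        p=g[v-4:v+5,u-4:u+5];w=np.clip(np.percentile(p,50)-15-p,0,None)
        yy,xx=np.mgrid[v-4:v+5,u-4:u+5];k=(xx-u)**2+(yy-v)**2<10;w=w*k
        L.append((float((w*xx).sum()/w.sum()),float((w*yy).sum()/w.sum())))
    P=onz(D[n],L,.012);c=P.mean(0);print(n,np.round(L,1).tolist(),'centre',c.round(4)); 
    P=P[np.argsort((P-c)@[.24,.97,0])]; dv=P[2:].mean(0)-P[:2].mean(0); out[n]=(c,-np.arctan2(dv[0],dv[1]));print('yaw',out[n][1],'span',np.linalg.norm(dv))
c=(out['top'][0]+out['scene'][0])/2;yaw=(out['top'][1]+out['scene'][1])/2
print('mean',c,yaw)
def J(P,c=c): return R.from_euler('z',-yaw).apply(np.atleast_2d(P)-[c[0],c[1],0])
if __name__=='__main__':
    bl={'top':[[351,213],[369,217],[361,246],[344,243]],'scene':[[280,196],[292,217],[275,224],[264,202]]}
    for n in D: print('blank',n,J(onz(D[n],bl[n],.042),out[n][0]).round(4).tolist())
    hs={n:cv2.cvtColor(D[n]['pixels'],cv2.COLOR_RGB2HSV) for n in D}
    for n in D:
        h=hs[n];m=((h[...,0]>105)&(h[...,0]<135)&(h[...,1]>120)).astype(np.uint8)
        for k in cv2.findContours(m,0,1)[0]:
            if cv2.contourArea(k)>200: print('block',n,J(onz(D[n],cv2.boxPoints(cv2.minAreaRect(k)),.03)).round(3)[:,:2].tolist())
    print('grip top',J(tri(D['top'],(321,198),D['scene'],(320.5,175))))
    for nm,a,b,z in(('swan',(420,236),(225,240),.03),('oil',(378,150),(309,270),.06),('engr',(238,200),(379,177),.03)):
        for n,u in(('top',a),('scene',b)): print(nm,n,J(onz(D[n],u,z)).round(3))
E
python3 m.py
```

```text
top [[287.2, 177.0], [382.8, 198.2], [275.0, 229.0], [371.2, 250.9]] centre [ 0.5553 -0.0545  0.012 ]
yaw -0.24648387404716027 span 0.24026268959879643
scene [[254.7, 210.2], [335.9, 177.9], [359.9, 213.1], [275.3, 249.2]] centre [ 0.557  -0.0531  0.012 ]
yaw -0.24615084820958108 span 0.23997561592535735
mean [ 0.55611906 -0.0538022   0.012     ] -0.24631736112837066
blank top [[0.0115, -0.0514, 0.042], [0.0116, -0.0952, 0.042], [-0.0598, -0.0915, 0.042], [-0.0618, -0.0507, 0.042]]
blank scene [[-0.0569, -0.0501, 0.042], [0.0165, -0.0504, 0.042], [0.0165, -0.0968, 0.042], [-0.0578, -0.0946, 0.042]]
block top [[-0.184, -0.104], [-0.121, -0.122], [-0.149, -0.226], [-0.212, -0.208]]
block top [[-0.1, -0.305], [-0.037, -0.296], [-0.019, -0.407], [-0.082, -0.416]]
block top [[-0.063, -0.049], [0.014, -0.049], [0.014, -0.097], [-0.063, -0.097]]
block scene [[-0.086, -0.414], [-0.106, -0.306], [-0.016, -0.297], [-0.0, -0.401]]
block scene [[-0.067, -0.094], [-0.074, -0.043], [0.011, -0.045], [0.017, -0.094]]
block scene [[-0.216, -0.208], [-0.19, -0.103], [-0.124, -0.119], [-0.151, -0.221]]
grip top [[0.02120102 0.02373156 0.17120348]]
swan top [[-0.006 -0.225  0.03 ]]
swan scene [[-0.003 -0.221  0.03 ]]
oil top [[ 0.169 -0.082  0.06 ]]
oil scene [[ 0.178 -0.081  0.06 ]]
engr top [[-0.018  0.221  0.03 ]]
engr scene [[-0.003  0.219  0.03 ]]
```

Jig: centre (0.556, −0.054), yaw −0.246. The blank's near face is at jig x ≈ −0.063. After a spin of about −3°, tool x = −jig x, tool y = +jig y and tool z points down. I'll travel with the fingers shut to above a point behind the blank.

send_rows --commands "0 -0.5 -0.5 0 -0.77; 0 -1 -1 0 0; 0 -1 -1 0 0; 0 -1 -1 0 0; 0 -1 -1 0 0; 0 -1 -1 0 0; 0 -1 -1 0 0; 0 -1 -1 0 0; 0 -1 -1 0 0; 0 -1 -1 0 0; 0 -1 -1 0 0; 0 -1 -1 0 0; 0 -1 -1 0 0; 0 -1 -1 0 0; 0 -1 -1 0 0; 0 -1 -1 0 0; 0 -1 -1 0 0; 0 -1 -1 0 0; 0 -1 -1 0 0; 0 -1 -1 0 0" --grip_force 40

```text
t: 1.77
tcp_pos: [0.4674, 0.1222, 0.2391]
tool_rot: [0.123, 0.992, -0.0, -0.0]
force: [0.5, 0.4, -0.1]
finger_gap: -0.003
gripper_force: 0.0
```

send_rows --commands "0 -1 -1 0 0; 0 -0.5 -1 0 0; 0 0 -1 0 0; 0 0 -1 0 0; 0 0 -1 0 0; 0 0 -1 0 0; 0 0 -1 0 0; 0 0 -1 0 0; 0 0 -1 0 0; 0 0 -1 0 0; 0 0 -0.7 0 0; 0 0 0 0 0; 0 0 0 0 0"

```text
t: 2.85
tcp_pos: [0.4439, -0.0916, 0.2391]
tool_rot: [0.124, 0.992, 0.0, -0.0]
force: [0.2, 0.8, 0.5]
finger_gap: 0.002
gripper_force: 0.0
```

```bash
cat > st.py <<'E'
from station import readout
import numpy as np
from scipy.spatial.transform import Rotation as R
c=np.array([.5561,-.0538,0]);yaw=-.2463
s=readout.sense();r=R.from_euler('z',-yaw)
print('t',s['t'],'jig tcp mm',(r.apply(s['tcp_pos']-c)*1000).round(1),'F jig',r.apply(s['force']).round(1),'tool axes in jig\n',(r*R.from_quat(s['tool_rot'])).as_matrix().round(3),s['finger_gap'],s['q'].round(2))
E
python3 st.py
```

```text
t 2.85 jig tcp mm [-99.6 -64.  239.1] F jig [0.  0.8 0.5] tool axes in jig
 [[-1.     0.002 -0.001]
 [ 0.002  1.     0.001]
 [ 0.001  0.001 -1.   ]] 0.001507298236087121 [-0.45  0.3   1.85  0.    1.   -1.77]
```

send_rows --commands "0 -0.2 -0.4 0.5 0; 0 0 0 1 0; 0 0 0 1 0; 0 0 0 1 0; 0 0 0 1 0; 0 0 0 1 0; 0 0 0 1 0; 0 0 0 1 0; 0 0 0 1 0; 0 0 0 1 0; 0 0 0 0.7 0; 0 0 0 0.35 0; 0 0 0 0 0; 0 0 0 0 0"

```text
t: 4.02
tcp_pos: [0.446, -0.0997, 0.0279]
tool_rot: [0.122, 0.992, 0.0, -0.0]
force: [-0.5, 0.1, -0.6]
finger_gap: -0.001
gripper_force: 0.0
```

```bash
python3 st.py
python3 - <<'E'
from station import cams
import cv2
im=cams.snapshot('scene')['pixels'][150:270,200:380,::-1]
cv2.imwrite('pics/s1.png',cv2.resize(im,None,fx=4,fy=4,interpolation=2))
E
```

```text
t 4.0167 jig tcp mm [-95.6 -71.4  27.9] F jig [-0.5 -0.  -0.6] tool axes in jig
 [[-1.    -0.001 -0.001]
 [-0.001  1.     0.   ]
 [ 0.001  0.    -1.   ]] -0.0010630873129326849 [-0.47  0.71  2.   -0.    0.43 -1.79]
```

View pics/s1.png

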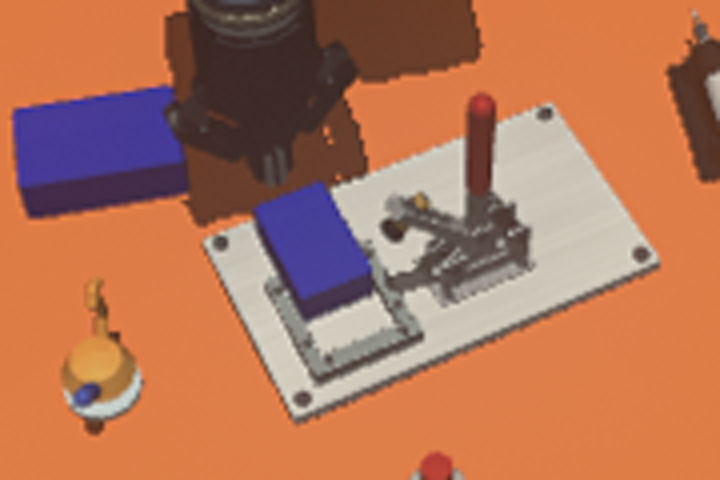

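The gripper is shut and down behind the blank at crop (270,170), clear of the decoy block. The push line is free, so I'll push gently.

send_rows --commands "0 -0.3 -0.03 0 0; 0 -0.3 0 0 0; 0 -0.2 0 0 0; 0 -0.2 0 0 0; 0 -0.2 0 0 0; 0 -0.2 0 0 0; 0 -0.2 0 0 0; 0 -0.2 0 0 0; 0 -0.2 0 0 0; 0 -0.2 0 0 0; 0 -0.15 0 0 0; 0 0 0 0 0"

```text
t: 5.07
tcp_pos: [0.4933, -0.1129, 0.0283]
tool_rot: [0.123, 0.992, -0.0, 0.002]
force: [-0.2, 1.0, 0.1]
finger_gap: 0.002
gripper_force: 0.0
```

```bash
python3 st.py
```

```text
t 5.0667 jig tcp mm [-46.5 -72.6  28.3] F jig [-0.4  0.9  0.1] tool axes in jig
 [[-1.    -0.     0.003]
 [-0.     1.    -0.001]
 [-0.003 -0.001 -1.   ]] 0.00177009489160936 [-0.45  0.73  1.88  0.    0.53 -1.77]
```

Now at −46.5, with the stop expected near −41. I'll creep in small steps and watch the force.

send_rows --commands "0 -0.1 0 0 0; 0 -0.1 0 0 0; 0 0 0 0 0"

```text
t: 5.32
tcp_pos: [0.4958, -0.1133, 0.0283]
tool_rot: [0.123, 0.992, -0.0, 0.0]
force: [-1.7, 0.9, -0.0]
finger_gap: -0.002
gripper_force: 0.7
```

send_rows --commands "0 -0.1 0 0 0; 0 0 0 0 0"

```text
t: 5.48
tcp_pos: [0.4978, -0.1138, 0.0283]
tool_rot: [0.123, 0.992, -0.0, 0.0]
force: [0.2, 0.5, -0.9]
finger_gap: 0.002
gripper_force: 0.6
```

```bash
python3 st.py
```

```text
t 5.4833 jig tcp mm [-41.9 -72.4  28.3] F jig [ 0.1  0.5 -0.9] tool axes in jig
 [[-1.    -0.     0.001]
 [-0.     1.    -0.   ]
 [-0.001 -0.    -1.   ]] 0.001547437557283513 [-0.44  0.73  1.87  0.    0.54 -1.77]
```

send_rows --commands "0 -0.1 0 0 0; 0 0 0 0 0"

```text
t: 5.65
tcp_pos: [0.4988, -0.1139, 0.0282]
tool_rot: [0.123, 0.992, 0.0, -0.001]
force: [-2.9, 0.5, 1.8]
finger_gap: 0.0
gripper_force: 1.5
```

send_rows --commands "0 -0.1 0 0 0; 0 0 0 0 0"

```text
t: 5.82
tcp_pos: [0.4988, -0.1138, 0.0282]
tool_rot: [0.122, 0.992, 0.001, -0.003]
force: [-5.9, 0.0, 3.7]
finger_gap: 0.0
gripper_force: 3.1
```

```bash
python3 st.py
python3 - <<'E'
from station import cams
import cv2
a=cams.snapshot('scene')['pixels'][180:260,240:340,::-1]
b=cams.snapshot('top')['pixels'][180:260,300:400,::-1]
cv2.imwrite('pics/s2.png',cv2.resize(cv2.hconcat([a,b]),None,fx=4,fy=4,interpolation=2))
E
```

```text
t 5.8167 jig tcp mm [-40.9 -72.2  28.2] F jig [-5.8 -1.4  3.7] tool axes in jig
 [[-1.    -0.001 -0.006]
 [-0.001  1.     0.   ]
 [ 0.006  0.    -1.   ]] 0.00014118807924784192 [-0.44  0.73  1.86 -0.    0.55 -1.77]
```

View pics/s2.png

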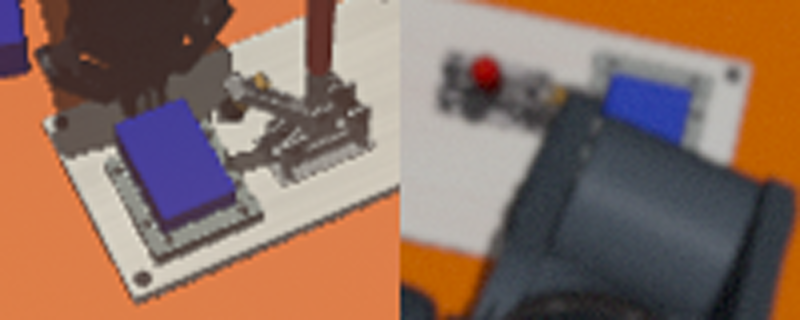

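The blank is home: the TCP stalls at −40.9 with the force rising, and the views show the blank's far face against the stop. Next I'll back off, rise, and spin the tool 90° so the slim 22 mm side faces the handle.

send_rows --commands "0 0 0 0 0; 0 0.3 0 0 0; 0 0.7 0 0 0; 0 0.7 0 0 0; 0 0.5 0 0 0; 0 0 0 -0.5 0; 0 0 0 -1 1; 0 0 0 -1 1; 0 0 0 -1 1; 0 0 0 -1 1; 0 0 0 -1 1; 0 0 0 -1 1; 0 0 0 -1 1; 0 0 0 -1 1; 0 0 0 -1 1; 0 0 0 -0.5 1"

```text
t: 7.25
tcp_pos: [0.4612, -0.1049, 0.2321]
tool_rot: [0.456, 0.89, 0.0, 0.004]
force: [-0.7, -0.2, -0.7]
finger_gap: -0.001
gripper_force: 0.0
```

send_rows --commands "0 0 0 0 1; 0 0 0 0 1; 0 0 0 0 1; 0 0 0 0 1; 0 0 0 0 1; 0 0 0 0 1; 0 0 0 0 1; 0 0 0 0 1; 0 0 0 0 1; 0 0 0 0 1; 0 0 0 0 1; 0 0 0 0 1; 0 0 0 0 0.5; 0 0 0 0 0; 0 0 0 0 0"

```text
t: 8.5
tcp_pos: [0.4596, -0.1043, 0.2293]
tool_rot: [0.788, 0.615, 0.001, 0.001]
force: [0.1, 0.7, -0.1]
finger_gap: -0.0
gripper_force: 0.0
```

```bash
python3 st.py
python3 - <<'E'
from station import cams
from m import *
for n in('scene','top'):
    d=cams.snapshot(n);pickle.dump(d,open(f'pics/{n}3.pkl','wb'));h=cv2.cvtColor(d['pixels'],cv2.COLOR_RGB2HSV)
    m=((h[...,0]>105)&(h[...,0]<135)&(h[...,1]>120)).astype(np.uint8)
    for k in cv2.findContours(m,0,1)[0]:
        if 200<cv2.contourArea(k)<700:print(n,J(onz(d,cv2.boxPoints(cv2.minAreaRect(k)),.042),out[n][0]).round(4)[:,:2].tolist())
E
python3 - <<'E'
import numpy as np
from scipy.interpolate import PchipInterpolator as P
th=[-3,8,15,30,45,60,75,86,100];G=P(th,[[115,65],[111,87],[107,100],[96,126],[81,147],[62,161],[38,167],[19,166],[-6,159]])
for t in(90,84,75,65,55,45,35,28,20,14,8,2,-3):
    r=np.radians(t);a=np.array([np.cos(r),np.sin(r)]);n=np.array([-a[1],a[0]])
    C=G(t)+8.5*n-12*a; print(t,'tcp y,z',(C+[-11,8]).round(1))
E
```

```text
t 8.5 jig tcp mm [-81.3 -72.5 229.3] F jig [-0.1  0.7 -0.1] tool axes in jig
 [[-0.001  1.     0.003]
 [ 1.     0.001 -0.001]
 [-0.001  0.003 -1.   ]] -4.01799627063462e-05 [-0.46  0.34  1.82  0.    0.98 -0.22]
top [[287.2, 177.0], [382.8, 198.2], [275.0, 229.0], [371.2, 250.9]] centre [ 0.5553 -0.0545  0.012 ]
yaw -0.24648387404716027 span 0.24026268959879643
scene [[254.7, 210.2], [335.9, 177.9], [359.9, 213.1], [275.3, 249.2]] centre [ 0.557  -0.0531  0.012 ]
yaw -0.24615084820958108 span 0.23997561592535735
mean [ 0.55611906 -0.0538022   0.012     ] -0.24631736112837066
scene [[-0.0258, -0.0972], [-0.0327, -0.0479], [0.0499, -0.0496], [0.0554, -0.0971]]
top [[-0.1819, -0.1021], [-0.1554, -0.1088], [-0.1692, -0.1657], [-0.1956, -0.159]]
top [[-0.0286, -0.0455], [0.0476, -0.0455], [0.0476, -0.0955], [-0.0284, -0.0954]]
90 tcp y,z [ -7.6 160.9]
84 tcp y,z [  1.8 163.2]
75 tcp y,z [ 15.7 165.6]
65 tcp y,z [ 30.7 164.5]
55 tcp y,z [ 44.  160.4]
45 tcp y,z [ 55.5 152.5]
35 tcp y,z [ 65.8 141.7]
28 tcp y,z [ 72.1 132.7]
20 tcp y,z [ 78.5 120.9]
14 tcp y,z [ 82.9 111.5]
8 tcp y,z [ 86.9 101.7]
2 tcp y,z [90.2 91.3]
-3 tcp y,z [92.5 82.1]
```

The blank is centred at jig x ≈ 10, so it is home. Now I'll move beside the handle on its −y side.

send_rows --commands "0 0.2 0.5 0 0; 0 0.4 1 0 0; 0 0.4 1 0 0; 0 0.4 1 0 0; 0 0.4 1 0 0; 0 0.3 0.75 0 0; 0 0 0 0 0; 0 0 0 0.5 0; 0 0 0 1 0; 0 0 0 1 0; 0 0 0 0.5 0; 0 0 0 0.25 0; 0 0 0 0 0; 0 0 0 0 0"

```text
t: 9.77
tcp_pos: [0.5706, -0.0889, 0.1635]
tool_rot: [0.789, 0.615, 0.0, 0.0]
force: [0.3, 0.1, -0.1]
finger_gap: -0.004
gripper_force: 0.0
```

```bash
python3 st.py
```

```text
t 9.7667 jig tcp mm [ 22.6 -30.5 163.5] F jig [ 0.3  0.2 -0.1] tool axes in jig
 [[-0.  1.  0.]
 [ 1.  0. -0.]
 [-0.  0. -1.]] -0.003559692544985879 [-0.35  0.56  1.63 -0.    0.95 -0.1 ]
```

send_rows --commands "0 0.4 0.07 0 0; 0 0.4 0 0 0; 0 0.4 0 0 0; 0 0.2 0 0 0; 0 0.2 0 0 0; 0 0.2 0 0 0; 0 0.2 0 -0.05 0; 0 0.2 0 -0.05 0; 0 0 0 0 0"

```text
t: 10.52
tcp_pos: [0.5828, -0.0456, 0.1654]
tool_rot: [0.788, 0.615, 0.0, -0.0]
force: [0.3, -0.3, -0.5]
finger_gap: 0.003
gripper_force: 0.0
```

send_rows --commands "0 0.25 0 0 0; 0 0.25 0 0.02 0; 0 0.25 0 0.03 0; 0 0.22 0 0.06 0; 0 0.22 0 0.07 0; 0 0.22 0 0.08 0; 0 0 0 0 0"

```text
t: 11.1
tcp_pos: [0.5894, -0.0178, 0.1596]
tool_rot: [0.788, 0.615, -0.0, -0.0]
force: [-0.4, -0.1, 1.0]
finger_gap: 0.004
gripper_force: 0.0
```

```bash
python3 st.py
python3 - <<'E'
from station import cams
import cv2
a=cams.snapshot('scene')['pixels'][140:260,240:390,::-1]
cv2.imwrite('pics/s4.png',cv2.resize(a,None,fx=4.5,fy=4.5,interpolation=2))
E
```

```text
t 11.1 jig tcp mm [ 23.6  43.  159.6] F jig [-0.4 -0.2  1. ] tool axes in jig
 [[-0.001  1.    -0.001]
 [ 1.     0.001  0.001]
 [ 0.001 -0.001 -1.   ]] 0.00383829992239474 [-0.22  0.58  1.6   0.    0.96  0.02]
```

View pics/s4.png

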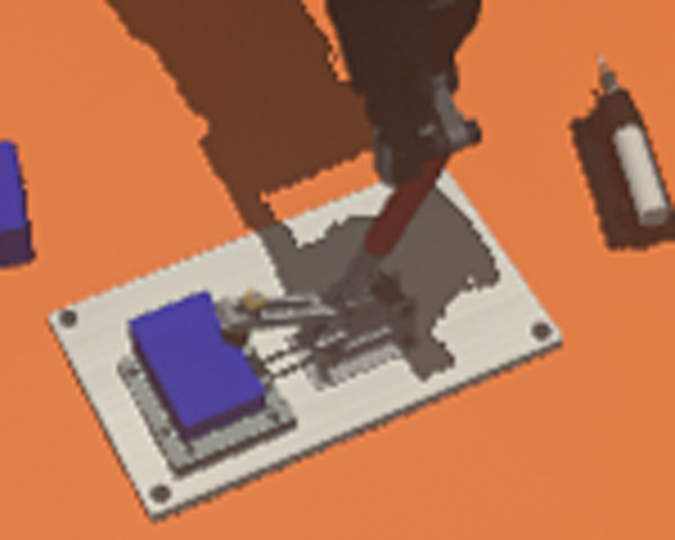

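The handle is following, now at about 55°, with the fingertip on the grip at crop (430,160). The bar is coming down towards the blank. I'll continue along the arc.

send_rows --commands "0 0.3 0 0.16 0; 0 0.3 0 0.2 0; 0 0.26 0 0.26 0; 0 0.26 0 0.28 0; 0 0.16 0 0.22 0; 0 0.16 0 0.23 0; 0 0 0 0 0"

```text
t: 11.73
tcp_pos: [0.5958, 0.0098, 0.1317]
tool_rot: [0.788, 0.615, -0.001, -0.001]
force: [-0.7, 1.5, 0.5]
finger_gap: 0.001
gripper_force: 0.0
```

send_rows --commands "0 0.16 0 0.28 0; 0 0.16 0 0.3 0; 0 0.11 0 0.23 0; 0 0.11 0 0.24 0; 0 0 0 0 0"

```text
t: 12.15
tcp_pos: [0.5995, 0.0197, 0.1113]
tool_rot: [0.788, 0.615, 0.0, 0.0]
force: [-0.1, 0.9, 0.8]
finger_gap: -0.002
gripper_force: 0.7
```

```bash
python3 st.py
```

```text
t 12.15 jig tcp mm [ 24.1  81.9 111.3] F jig [-0.3  0.9  0.8] tool axes in jig
 [[-0.  1.  0.]
 [ 1.  0.  0.]
 [ 0.  0. -1.]] -0.0019384465668658246 [-0.15  0.66  1.6   0.    0.88  0.09]
```

send_rows --commands "0 0.1 0 0.25 0; 0 0.1 0 0.25 0; 0 0.08 0 0.25 0; 0 0.08 0 0.25 0; 0 0 0 0 0"

```text
t: 12.57
tcp_pos: [0.5998, 0.0268, 0.0904]
tool_rot: [0.788, 0.615, -0.001, -0.001]
force: [0.2, 1.1, -0.2]
finger_gap: 0.001
gripper_force: 0.0
```

send_rows --commands "0 0.06 0 0.2 0; 0 0.05 0 0.2 0; 0 0 0 0 0; 0 0 0 0 0"

```text
t: 12.9
tcp_pos: [0.6013, 0.0286, 0.0838]
tool_rot: [0.789, 0.615, -0.0, -0.0]
force: [-0.4, 0.2, 0.4]
finger_gap: 0.002
gripper_force: 0.0
```

```bash
python3 st.py
python3 - <<'E'
from station import cams
import cv2
a=cams.snapshot('scene')['pixels'][140:260,240:390,::-1]
cv2.imwrite('pics/s5.png',cv2.resize(a,None,fx=4.5,fy=4.5,interpolation=2))
E
```

```text
t 12.9 jig tcp mm [23.7 90.9 83.8] F jig [-0.4  0.1  0.4] tool axes in jig
 [[-0.     1.    -0.001]
 [ 1.     0.    -0.   ]
 [-0.    -0.001 -1.   ]] 0.0015032034240606217 [-0.14  0.71  1.61 -0.    0.83  0.11]
```

View pics/s5.png

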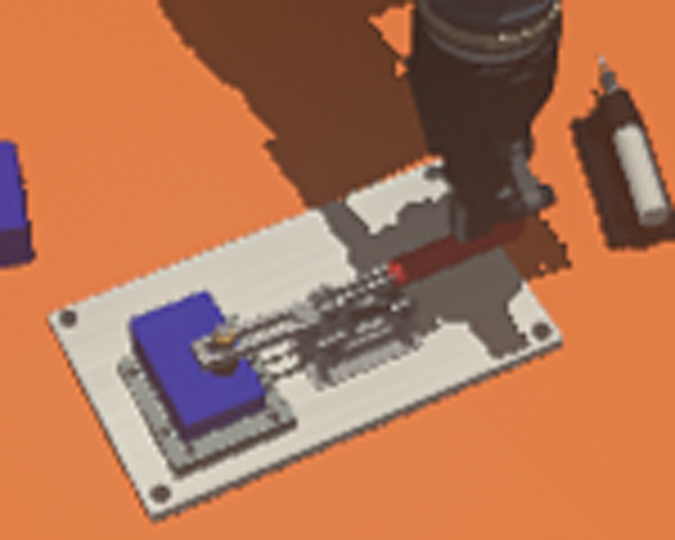

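The handle lies about level and the foot is on the blank at crop (222,355). The force is zero, so the handle seems to have snapped ahead of the finger. I'll press a bit further to confirm it is on its stop.

send_rows --commands "0 0 0 0.1 0; 0 0 0 0.1 0; 0 0 0 0 0"

```text
t: 13.2
tcp_pos: [0.6019, 0.0285, 0.0803]
tool_rot: [0.789, 0.615, 0.0, 0.0]
force: [-0.0, -0.3, 2.8]
finger_gap: 0.001
gripper_force: 1.5
```

send_rows --commands "0 0 0 0.1 0; 0 0 0 0.1 0; 0 0 0 0 0"

```text
t: 13.45
tcp_pos: [0.6022, 0.0289, 0.0783]
tool_rot: [0.789, 0.615, 0.001, 0.0]
force: [-2.6, 2.0, 15.0]
finger_gap: -0.001
gripper_force: 7.1
```

The resistance is firm (15 N) at the locked height, so the handle is on its stop. I'll lift straight clear and check.

send_rows --commands "0 0 0 -0.3 0; 0 0 0 -0.6 0; 0 0 0 -1 0; 0 0 0 -1 0; 0 0 0 -1 0; 0 0 0 -1 0; 0 0 0 -1 0; 0 0 0 -1 0; 0 -0.5 -0.9 -0.5 0; 0 -0.5 -0.9 0 0; 0 -0.5 -0.9 0 0; 0 0 -0.9 0 0; 0 0 -0.9 0 0; 0 0 -0.9 0 0; 0 0 -0.5 0 0; 0 0 0 0 0; 0 0 0 0 0; 0 0 0 0 0"

```text
t: 14.95
tcp_pos: [0.4812, 0.0278, 0.2245]
tool_rot: [0.789, 0.615, 0.001, 0.001]
force: [0.5, -0.5, 0.2]
finger_gap: 0.0
gripper_force: 0.0
```

```bash
python3 st.py
python3 - <<'E'
from station import cams
from m import *
ims={}
for n in('scene','top'):
    d=cams.snapshot(n);ims[n]=d['pixels'];h=cv2.cvtColor(d['pixels'],cv2.COLOR_RGB2HSV)
    m=((h[...,0]<6)|(h[...,0]>172))&(h[...,1]>150)
    x0,y0,x1,y1=(300,165,370,225) if n=='scene' else (270,180,345,225)
    k=np.zeros_like(m);k[y0:y1,x0:x1]=m[y0:y1,x0:x1]
    p=np.argwhere(k)[:,::-1].astype(np.float32)
    if len(p)>5: print(n,J(onz(d,cv2.boxPoints(cv2.minAreaRect(p)),.068),out[n][0]).round(3)[:,:2].tolist())
cv2.imwrite('pics/s6.png',cv2.resize(ims['scene'][140:290,200:400,::-1],None,fx=3.8,fy=3.8,interpolation=2))
E
```

```text
t 14.95 jig tcp mm [-92.6  60.9 224.5] F jig [ 0.6 -0.4  0.2] tool axes in jig
 [[-0.     1.     0.002]
 [ 1.     0.     0.   ]
 [ 0.     0.002 -1.   ]] 0.0003556464187995238 [-0.17  0.36  1.8  -0.    0.98  0.07]
top [[287.2, 177.0], [382.8, 198.2], [275.0, 229.0], [371.2, 250.9]] centre [ 0.5553 -0.0545  0.012 ]
yaw -0.24648387404716027 span 0.24026268959879643
scene [[254.7, 210.2], [335.9, 177.9], [359.9, 213.1], [275.3, 249.2]] centre [ 0.557  -0.0531  0.012 ]
yaw -0.24615084820958108 span 0.23997561592535735
mean [ 0.55611906 -0.0538022   0.012     ] -0.24631736112837066
scene [[0.019, 0.044], [0.017, 0.126], [0.034, 0.123], [0.035, 0.042]]
top [[0.015, 0.123], [0.029, 0.123], [0.029, 0.043], [0.015, 0.043]]
```

View pics/s6.png

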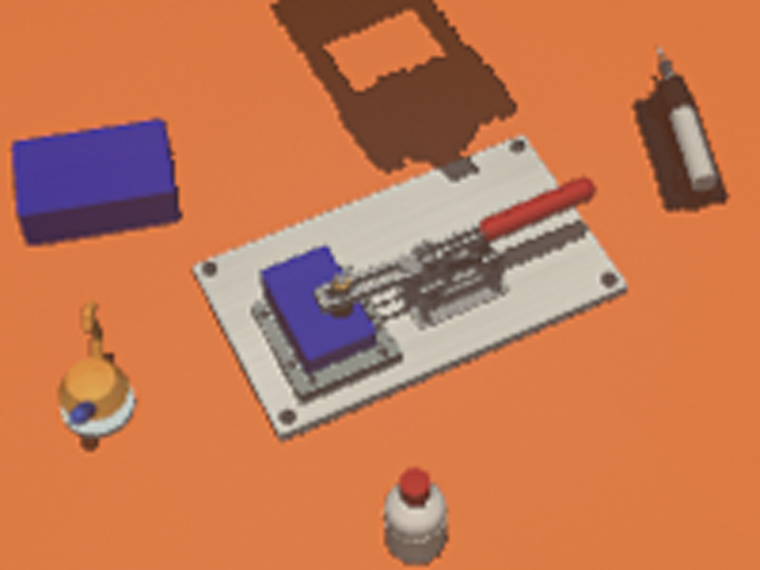

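The handle stays level (grip from crop (485,225) to (590,187), at the locked position). The foot is on the blank at (340,300) with the blank at the stop, the swan, bottle and engraver stand undisturbed, and the hand is clear. Handing in.

```bash
python3 -c "
from station import sign_off
print(sign_off())"
```

```text
the job is handed in; nothing more can be done
None
```

The job is handed in: the blank is home against the end stop, the clamp handle stayed locked with the rubber foot down on the blank, the hand is clear, and the swan, engraver and bottle look undisturbed; `sign_off()` gave no verdict and I did not measure the foot force.

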